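# Slide a board carrier under the reader head onto its contacts

## Robot

A 6-joint arm with a two-finger parallel gripper is mounted at the origin on the work surface. World frame = base frame: x ahead of the robot, y to its left, z up, the work surface at z = 0. Lengths are in m, angles in rad, forces in N, time in s.
With the tool pointing down it reaches from about 0.375 to 0.9 m from the base axis. Payload 3.1 kg.
Tool frame: the origin (TCP) lies at the centre of the arm's flange, where the gripper is bolted on; the fingertips stand tip_reach ahead of it and the grasp point (between the pads) lies 164 mm ahead of it (tip_reach is the distance from the TCP to the fingertips, in m); z points along the fingers, y is the direction in which the jaws open and shut (so a half turn about z gives the same grasp; the last joint's range is limited). The gripper opens to 87 mm and grips with 3 to 60 N. Pads are 19 mm wide; open, the fingers measure 117 mm over their backs; the gripper's body (75 mm by 190 mm) begins 51 mm behind the grasp point.
Start: joints at [-1.448, 0.527, 1.433, -0, 1.181, -0.178], TCP at [0.186, -0.597, 0.405] pointing down, gripper open.
Joint ranges: [-3.08, 3.08], [-0.75, 2.2], [0.22, 2.44], [-1.43, 4.57], [0, 2.65], [-2.85, 2.85]. Speed limits (rad/s): [2.79, 2.79, 3.14, 3.14, 3.14, 3.14].

## Interface

Orientations are given as a unit quaternion [x, y, z, w].
In Python, from rig import get_obs, camera, hand_in, tip_reach gives the robot as it stands. The module is installed in compiled form; this text tells all that it offers.
- The arm moves only by the tool servo_tool, never from a script. Its argument "steps" is one flat list of numbers, 5 for each row, row after row: the finger opening in m, from 0 to 0.087, then the shift along the tool's x, y, z in m, then the turn about the tool's z in rad. A call has 1 to 12 rows; each row is the pose to reach, as a shift and turn from the pose commanded when the call began, along the tool's axes at that moment; what a row does not reach only later rows make up. A row lasts 1/8 s, in which the tool goes at most 62.5 mm and 10.7 degrees, less where a joint would pass 70% of its speed; a pose out of reach is approached as far as the arm can. A call with a gripper value outside its range is refused whole. The fingers move at their own pace and stop on an object; "force" is the grip in N (left out, the last holds). Time passes only in rows, so rows that repeat a pose let the fingers close. It gives the time, the measured TCP pose, the force and the opening at its end, in the units of the state.
- get_obs(): the state, without advancing time (a new reading comes with each control period).
- camera(name): name is "scene" or "top"; returns a dict with "pixels" (480x640x3 uint8, blue, green, red), "vertical_fov" (degrees; the focal length in pixels is half the picture's height over the tangent of half this angle, whatever the lens; pixels are square), "cx", "cy" (the principal point, pixels), "T" (4x4, takes a point from camera to world coordinates). Camera axes: x right, y up, looking along -z (the intrinsics and any distortion apply to the point x, -y, -z); pixel columns grow to the right and rows downward; lengths in m; the calibration is good to about 2 mm. A picture is of the moment at which its call begins. There is no depth.
- hand_in(): hands the job in, once; it reports no verdict.
The state is a dict: "time": time; "q": joint angles; "joint_velocities": joint speeds; "joint_torque": joint torques, N m; "position": TCP position; "tool_rot": TCP orientation; "ft_force": force on the tool from outside, world axes, zero at the start; "moment": the same for the moment, N m; "grip_width": finger opening in m.
Only numpy, scipy, OpenCV 4.12 (cv2) and the standard library are available. Lean on these libraries where they do the work, as an engineer would, in place of code of your own. Each camera call takes 0.05 s, during which the arm holds its last target.

## Task

Lay the blue circuit-board carrier flat on the bare end of the inspection station's bed, brass contact edge towards the white reader head, and let go of it there. Then push it from behind along the guides, under the head, until its brass edge meets the black spring contact block, and press it on with about 13 N (at least 9 N, never above 20 N) for about a second. Leave it lying there against the block; do not strike the head or disturb the other things on the bench.

Things in the scene. Friction and masses are not known exactly. Their poses are not given: they have to be found in the camera images.
- carrier_mid (a point): centre (half-way up) of the loose blue carrier with a green circuit board, a low block 140 mm long (x), 50 mm wide (y), 20 mm high (all sizes here in mm), 0.2 to 0.4 kg. x points to its brass contact edge (its last 12 mm are 42 wide), which at the start points roughly to the robot's right (-y). It can be gripped across its 50 mm width. Its rear face is flat, 70 mm behind this point.
- carrier_nose (a point): middle of the carrier's brass contact edge, 70 mm ahead (x) of its centre, half-way up
- carrier: the same carrier; origin at the centre of its underside, axes as above
- station: fixed inspection station (sizes in mm); origin on the bench under the middle of the head; x = push direction (roughly the robot's right), z up. Flat aluminium bed 12 high, 90 wide, x -250 to +150, bare from x -250 to -90: lay the carrier there. Grey gantry legs at y +-45 to +-59, x -25 to +25. Sliding friction of the carrier up to about its weight.
- entry (a point): on the bed, middle line, where the straight guides begin, 50 before the middle of the head (axes as the station's). Two steel rails 14 high, 53 apart inside, run 100 ahead (x) from here; behind it they flare out over 40 to 79 apart.
- head: white reader head over the guides, 70 (x) by 118 (y), x = -35 to +35 of the station; this origin is the centre of its underside, 24 above the bed (4 above the carrier); its top is 78 above the bench. Fixed.
- bracket: fixed dark steel bracket with a 34 high post at the far end of the bed; it carries the black spring contact block (46 wide, face 2 to 24 above the bed, looking to the head). Origin on the bed, middle line, 66 to 74 beyond the head's middle. The block's face stands 0 to 20 before (-x) this origin, as last clamped: not measured, find it by feel. Spring 5 N/mm along x, damped, 8 mm travel; it springs back.
- driver: green-handled screwdriver lying on the bench, about 200 long, to be left alone
- bin: empty blue open bin 120 x 90 x 60 high, to be left alone
- flux: small amber bottle 44 across, 90 high, standing, to be left alone
- sink: finned aluminium heat sink 60 x 60 x 36 high, to be left alone
Mind the look-alikes: they are no part of the job. Of the things like the carrier, leave any that is orange; of the rest the smaller one is meant.

How it is judged:
On the way, in this order (a step that is already met when the one before it is completed fails the run):
1. the carrier lies flat on the bare end of the bed, brass edge towards the head and not yet under it, and is let go (z of carrier in the frame of station between 0.009 and 0.016 m and y of carrier in the frame of station between -0.03 and 0.03 m and x of carrier_nose in the frame of station between -0.18 and -0.03 m and x of carrier in the frame of station above -0.25 m and angle between carrier's own z axis and vertical below 0.06 rad and contact force between the fingers and carrier below 0.3 N), for 0.2 s.
2. the carrier is pressed on the contact block with at least 9 N for half a second (contact force between carrier and bracket above 9 N and x of carrier_nose in the frame of station above 0.04 m), for 0.5 s.
At the end, for the whole second after the job is handed in: the carrier lies at rest flat on the bed in the guides under the head (within 5 mm of the middle line, 0.08 rad), its brass edge touching the spring contact block and out beyond the head (contact force between carrier and bracket above 0.1 N and x of carrier_nose in the frame of station above 0.04 m and y of carrier in the frame of station between -0.005 and 0.005 m and z of carrier in the frame of station between 0.009 and 0.015 m and angle between the x axis of carrier and the x axis of station, either way round below 0.08 rad and linear speed of carrier below 0.01 m/s).
It fails at once if the carrier is forced on the contact block with more than 20 N (contact force between carrier and bracket above 20 N).
It fails at once if the reader head is struck with more than 8 N (contact force between anything else and head above 8 N).
It fails at once if a bystander is moved by more than 30 mm (distance of any of driver, bin, flux, sink from where it was at the start of the episode above 0.03 m).
It also fails if it takes over 72 s, if anything falls off the work surface, if the arm or the gripper's body presses on something with over 40 N, if the wrist force passes 120 N, or if a joint passes its speed limit or range.

## Working session

There is one attempt and no reset: what is moved stays moved. The work goes in short steps, Python scripts to look and compute and a tool call to move; the robot and the scene stay as the last step left them, time stands still between calls to the robot, and variables do not carry over. Pictures are saved under pics/ and viewed, and the job is handed in when it is done.

Besides the shell and the picture viewer there is one more tool, called after "Call:" by a JSON object that holds its "method" and its "body". servo_tool: Moves the arm, as the interface text tells. Its arguments: {"type":"object","properties":{"steps":{"type":"array"},"force":{"type":"number"}},"required":["steps"]}

```bash
mkdir -p pics; python3 - <<'E'
from rig import *
import cv2,numpy as np
print(get_obs()); print(tip_reach)
for n in("scene","top"):
    c=camera(n); cv2.imwrite(f"pics/{n}0.png",c["pixels"]); print(n,{k:v for k,v in c.items() if k!="pixels"})
E
```

```text
{'time': 0.0, 'q': array([-1.44747886e+00,  5.28491373e-01,  1.43391419e+00,  3.22251099e-06,
        1.18138217e+00, -1.78541165e-01]), 'joint_velocities': array([-5.28459794e-06, -1.44075971e-03, -8.64029070e-04, -1.03087565e-03,
       -7.93179860e-04, -2.13167558e-04]), 'joint_torque': array([-1.25143910e-03, -4.40046430e+01, -1.76588684e+01,  6.31138030e-02,
        5.81175741e-02, -1.55154785e-04]), 'position': array([ 0.18577052, -0.59639308,  0.40375193]), 'tool_rot': array([ 9.88631273e-01,  1.50356250e-01,  3.17905496e-05, -1.09707714e-03]), 'ft_force': array([ 0.60785298,  0.53695678, -0.07995158]), 'moment': array([ 0.01294966, -0.03386786, -0.01972642]), 'grip_width': 0.08685099973605188}
0.1822
scene {'vertical_fov': 44.712786748422594, 'cx': 316.90613555263917, 'cy': 247.64225571661194, 'T': array([[-0.74730772, -0.46194731,  0.4776357 ,  1.12223212],
       [ 0.66445616, -0.51366981,  0.54280874,  0.63574491],
       [-0.005402  ,  0.72301314,  0.69081315,  0.85919723],
       [ 0.        ,  0.        ,  0.        ,  1.        ]])}
top {'vertical_fov': 46.5621857546187, 'cx': 312.88951528380716, 'cy': 237.1806132688732, 'T': array([[ 1.70079031e-02,  9.83399481e-01, -1.80654896e-01,
         3.82135173e-01],
       [-9.99855050e-01,  1.68692459e-02, -2.30400649e-03,
        -1.11218779e-02],
       [ 7.81753085e-04,  1.80667897e-01,  9.83543848e-01,
         1.25030660e+00],
       [ 0.00000000e+00,  0.00000000e+00,  0.00000000e+00,
         1.00000000e+00]])}
```

View pics/scene0.png

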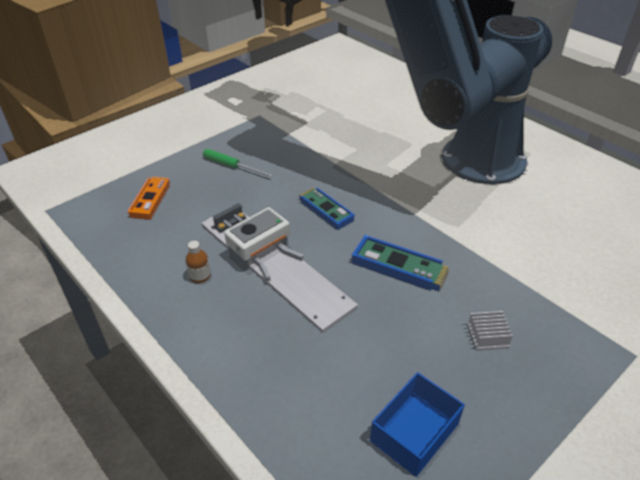

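View pics/top0.png

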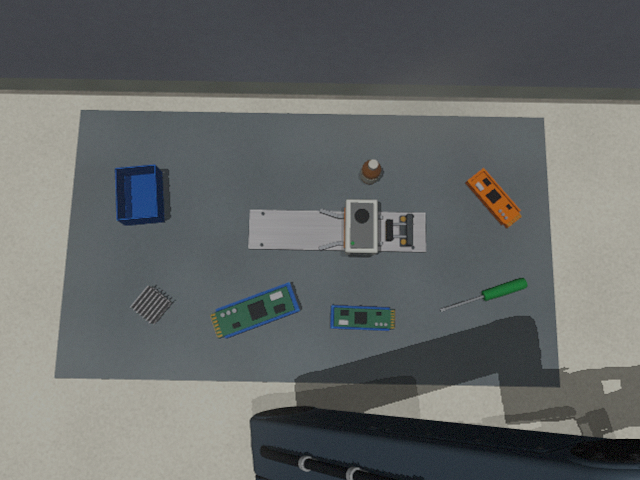

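Candidates in the top picture: the orange carrier (494,198), the large blue one (256,310, brass to the left) and the small blue one (363,317, brass to the right). The small blue one fits: it isn't orange, it is the smaller of the two blue ones, and it is about 62 px long, which is about 140 mm. I'll confirm this in an enlarged crop.

```bash
python3 - <<'E'
import cv2,numpy as np
a=cv2.imread("pics/top0.png")
cv2.imwrite("pics/c1.png",cv2.resize(a[285:350,310:420],None,fx=7,fy=7,interpolation=cv2.INTER_CUBIC))
cv2.imwrite("pics/c2.png",cv2.resize(a[190:270,238:438],None,fx=4,fy=4,interpolation=cv2.INTER_CUBIC))
E
```

```text
(no output)
```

View pics/c1.png

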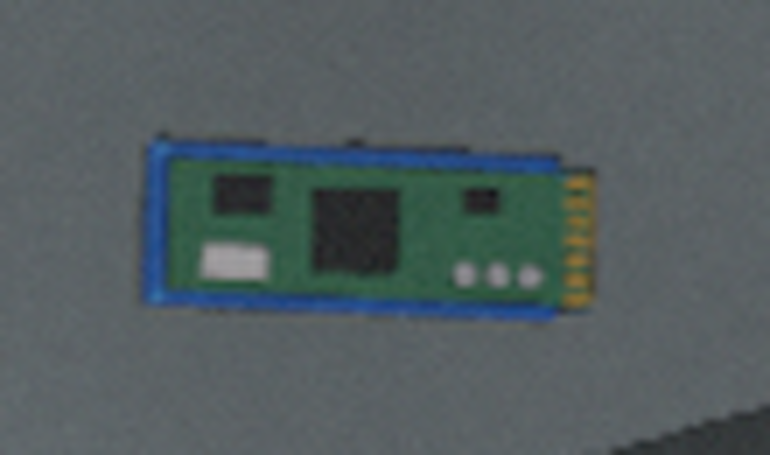

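View pics/c2.png

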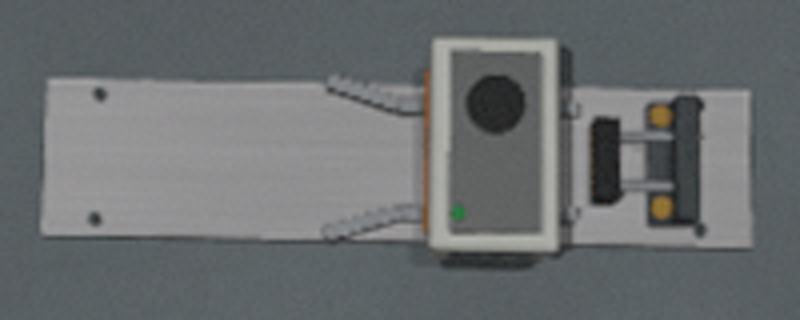

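```bash
cat > h.py <<'E'
import numpy as np
CAM={"scene":(44.712786748422594,316.90613555263917,247.64225571661194,np.array([[-0.74730772,-0.46194731,0.4776357,1.12223212],[0.66445616,-0.51366981,0.54280874,0.63574491],[-0.005402,0.72301314,0.69081315,0.85919723]])),
"top":(46.5621857546187,312.88951528380716,237.1806132688732,np.array([[1.70079031e-02,9.83399481e-01,-1.80654896e-01,3.82135173e-01],[-9.99855050e-01,1.68692459e-02,-2.30400649e-03,-1.11218779e-02],[7.81753085e-04,1.80667897e-01,9.83543848e-01,1.25030660e+00]]))}
def bp(n,u,v,z):
    f,cx,cy,T=CAM[n]; F=240/np.tan(np.radians(f)/2)
    d=T[:,:3]@np.array([(u-cx)/F,-(v-cy)/F,-1]); o=T[:,3]
    return o+d*(z-o[2])/d[2]
def pj(n,p):
    f,cx,cy,T=CAM[n]; F=240/np.tan(np.radians(f)/2)
    c=T[:,:3].T@(np.asarray(p)-T[:,3]); return np.array([cx+F*c[0]/-c[2], cy-F*c[1]/-c[2]])
E
python3 - <<'E'
from h import *
import cv2
a=cv2.imread("pics/scene0.png")
cv2.imwrite("pics/s1.png",cv2.resize(a[180:335,190:365],None,fx=4.5,fy=3.8+0.7,interpolation=cv2.INTER_CUBIC)[:600])
cv2.imwrite("pics/s2.png",cv2.resize(a[175:235,290:365],None,fx=8,fy=8,interpolation=cv2.INTER_CUBIC))
np.set_printoptions(precision=4,suppress=True)
print("carrier")
P=[bp("top",310+u/7,285+v/7,.02) for u,v in [(150,143),(147,303),(558,157),(555,320),(596,173),(594,310)]]
for p in P: print(p)
print(np.linalg.norm(P[0]-P[1]),np.linalg.norm(P[0]-P[2]),np.linalg.norm((P[0]+P[1]-P[4]-P[5])/2))
print("bed")
P=[bp("top",238+u/4,190+v/4,.012) for u,v in [(48,79),(41,237),(751,90),(752,247)]]
for p in P: print(p)
print([np.linalg.norm(P[i]-P[j]) for i,j in [(0,1),(0,2),(1,3),(2,3)]])
print("head top")
P=[bp("top",238+u/4,190+v/4,.078) for u,v in [(432,38),(432,250),(558,38),(558,253)]]
for p in P: print(p)
print([np.linalg.norm(P[i]-P[j]) for i,j in [(0,1),(0,2),(1,3),(2,3)]])
E
```

```text
carrier
[ 0.4566 -0.0515  0.02  ]
[ 0.4071 -0.0511  0.02  ]
[ 0.4545 -0.1793  0.02  ]
[ 0.4041 -0.178   0.02  ]
[ 0.4497 -0.1911  0.02  ]
[ 0.4074 -0.1901  0.02  ]
0.04950379650120668 0.12782233774845914 0.13937588765875128
bed
[0.6706 0.1361 0.012 ]
[0.5795 0.1366 0.012 ]
[ 0.6711 -0.2641  0.012 ]
[ 0.5807 -0.2629  0.012 ]
[np.float64(0.09113132234652492), np.float64(0.4001647840851121), np.float64(0.3994889600279484), np.float64(0.09043874635612774)]
head top
[ 0.6816 -0.0786  0.078 ]
[ 0.5656 -0.0793  0.078 ]
[ 0.6828 -0.1468  0.078 ]
[ 0.5651 -0.1463  0.078 ]
[np.float64(0.11602457533202729), np.float64(0.06816777950836675), np.float64(0.06696924544146234), np.float64(0.11766200981736347)]
```

View pics/s1.png

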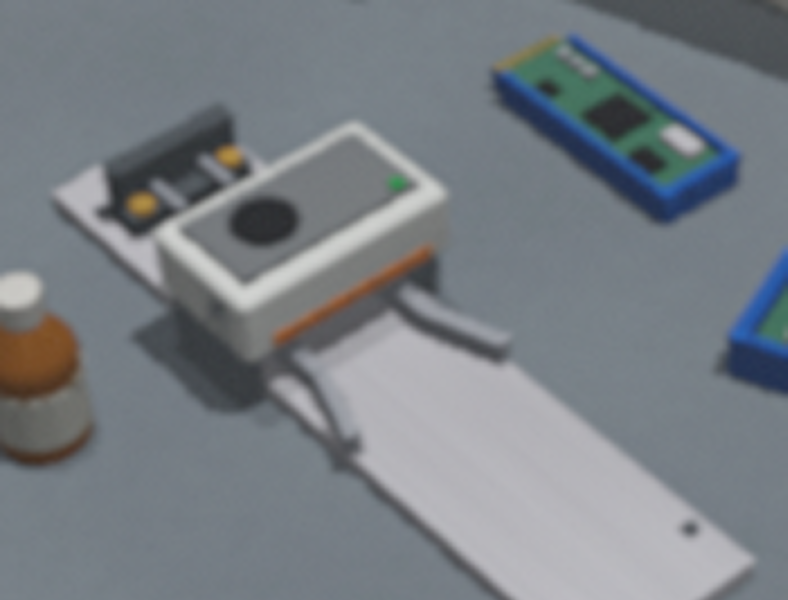

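View pics/s2.png

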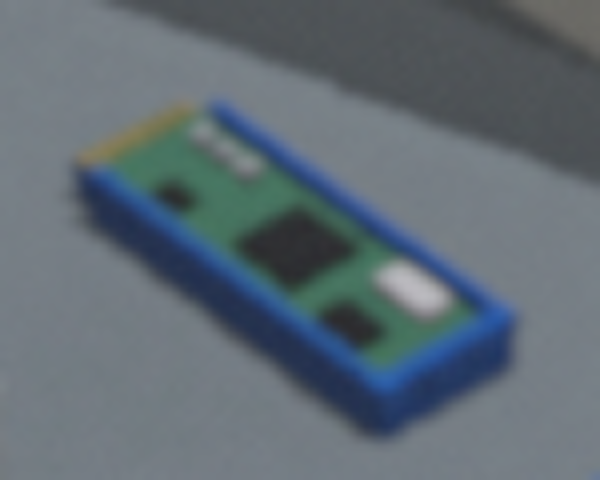

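Both pictures agree with the crop: the small blue carrier measures 49.5 by 139.4 mm, with its brass to the right (-y). Its centre is at (0.430, -0.121) and its x axis points to about -91.2°. The bed measures 400 by 90.8 mm, so the station origin is at (0.6255, -0.1135) with x along -y (about +0.1°). First I move to above the carrier.

Call:
{"method": "servo_tool", "body": {"steps": [0.087,0.03,-0.032,0,-0.1,0.087,0.07,-0.071,0,-0.22,0.087,0.11,-0.112,0.01,-0.36,0.087,0.15,-0.153,0.02,-0.5,0.087,0.19,-0.193,0.03,-0.64,0.087,0.23,-0.234,0.045,-0.78,0.087,0.27,-0.275,0.06,-0.92,0.087,0.31,-0.315,0.075,-1.06,0.087,0.345,-0.351,0.09,-1.18,0.087,0.375,-0.381,0.1,-1.248,0.087,0.375,-0.381,0.1,-1.248,0.087,0.375,-0.381,0.1,-1.248], "force": 20}}

```text
time: 1.6
position: [0.4306, -0.1217, 0.3047]
tool_rot: [0.714, 0.7, -0.0, 0.0]
ft_force: [-0.8, -1.1, -0.0]
grip_width: 0.0871
```

```bash
cat >> h.py <<'E'
def pose(o):
    from scipy.spatial.transform import Rotation as R
    r=R.from_quat(o["tool_rot"]).as_matrix()
    print("t %.2f"%o["time"],"pos",o["position"].round(4),"yaw_y %.4f"%np.arctan2(r[1,1],r[0,1]),"z",r[:,2].round(4),"f",o["ft_force"].round(2),"w %.4f"%o["grip_width"])
    return r
E
python3 - <<'E'
from h import *; from rig import *
import cv2
pose(get_obs())
a=camera("scene")["pixels"];cv2.imwrite("pics/a1.png",a)
E
```

```text
t 1.60 pos [ 0.4306 -0.1217  0.3047] yaw_y -0.0207 z [-1.e-04 -3.e-04 -1.e+00] f [-0.8  -1.15 -0.01] w 0.0871
```

View pics/a1.png

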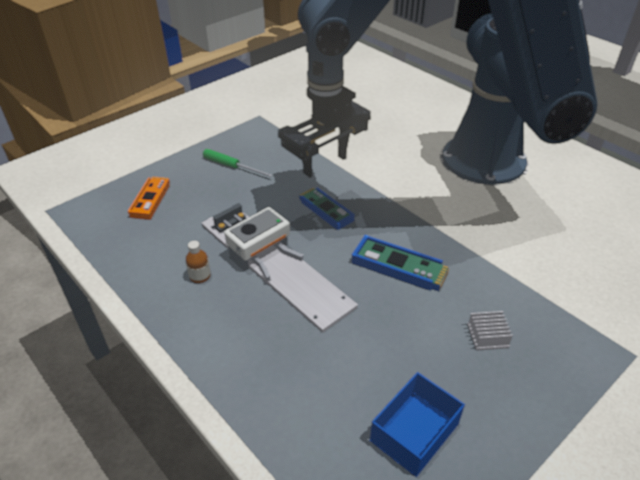

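The gripper is centred above the small blue carrier at (327,205), and the fingers straddle its width. Now I descend and grip.

Call:
{"method": "servo_tool", "body": {"steps": [0.087,0,0,0.03,0,0.087,0,0,0.06,0,0.087,0,0,0.085,0,0.087,0,0,0.105,0,0.087,0,0,0.117,0,0.087,0,0,0.117,0,0.03,0,0,0.117,0,0.03,0,0,0.117,0,0.03,0,0,0.117,0,0.03,0,0,0.117,0,0.03,0,0,0.117,0], "force": 20}}

```text
time: 3.02
position: [0.4307, -0.1214, 0.188]
tool_rot: [0.714, 0.7, 0.0, 0.0]
ft_force: [0.3, -0.8, 2.3]
grip_width: 0.0497
```

Call:
{"method": "servo_tool", "body": {"steps": [0.03,0,0,-0.02,0,0.03,0,0,-0.05,0,0.03,0,0,-0.08,0,0.03,0.02,0.02,-0.09,0,0.03,0.05,0.054,-0.09,-0.01,0.03,0.08,0.086,-0.09,-0.023,0.03,0.11,0.119,-0.09,-0.023,0.03,0.14,0.151,-0.09,-0.023,0.03,0.165,0.178,-0.09,-0.023,0.03,0.177,0.191,-0.08,-0.023,0.03,0.177,0.191,-0.06,-0.023,0.03,0.177,0.191,-0.06,-0.023]}}

```text
time: 4.53
position: [0.6234, 0.0513, 0.2449]
tool_rot: [0.706, 0.708, -0.003, -0.003]
ft_force: [0.2, -0.2, -2.4]
grip_width: 0.0501
```

```bash
python3 - <<'E'
from h import *; from rig import *
import cv2
pose(get_obs())
a=camera("scene")["pixels"];cv2.imwrite("pics/a2.png",a)
E
```

```text
t 4.53 pos [0.6234 0.0513 0.2449] yaw_y 0.0020 z [-7.7e-03  4.0e-04 -1.0e+00] f [ 0.2  -0.16 -2.41] w 0.0501
```

View pics/a2.png

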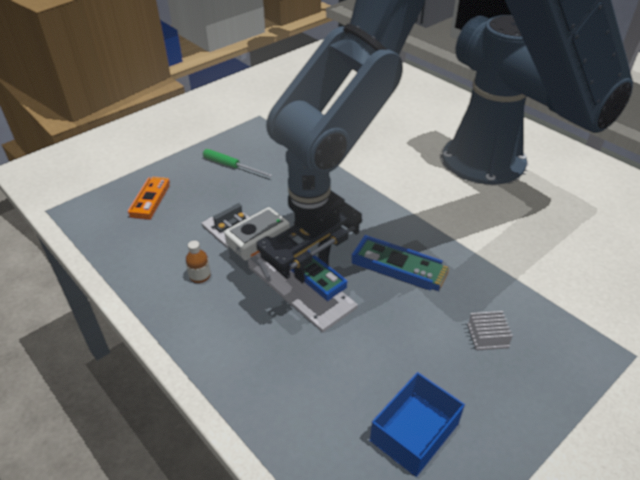

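Call:
{"method": "servo_tool", "body": {"steps": [0.03,0,0,0.012,0,0.03,0,0,0.024,0,0.03,0,0,0.034,0,0.03,0,0,0.04,0,0.03,0,0,0.042,0,0.03,0,0,0.042,0,0.03,0,0,0.042,0]}}

```text
time: 5.45
position: [0.6255, 0.0515, 0.2061]
tool_rot: [0.706, 0.708, 0.0, 0.0]
ft_force: [-1.2, 0.1, -2.5]
grip_width: 0.0498
```

```bash
python3 - <<'E'
from h import *; from rig import *
import cv2
pose(get_obs())
a=camera("scene")["pixels"];cv2.imwrite("pics/a3.png",cv2.resize(a[180:335,190:365],None,fx=4.5,fy=4.5)[:600])
E
```

```text
t 5.45 pos [0.6255 0.0515 0.2061] yaw_y 0.0020 z [ 8.e-04 -0.e+00 -1.e+00] f [-1.22  0.12 -2.47] w 0.0498
```

View pics/a3.png

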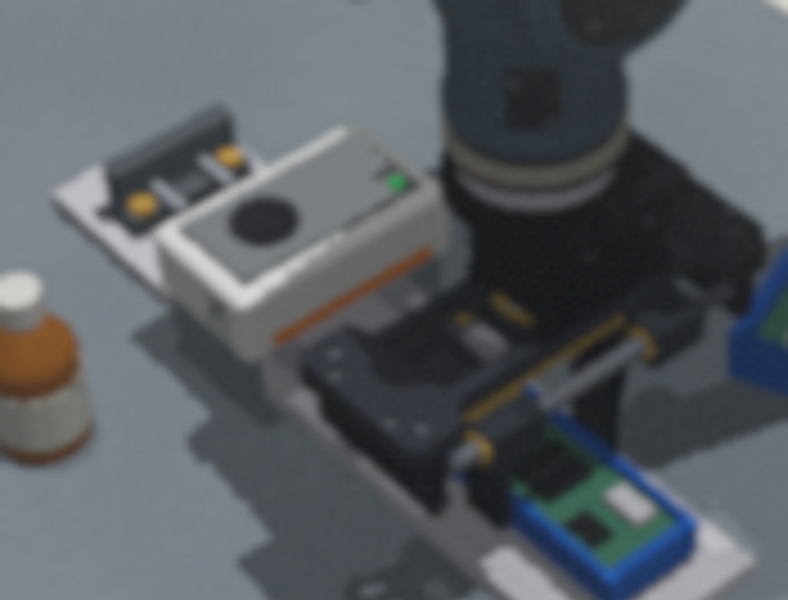

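The carrier is about 6 mm above the bed and lined up with it. I lower it the rest of the way.

Call:
{"method": "servo_tool", "body": {"steps": [0.03,0,0,0.003,0,0.03,0,0,0.005,0,0.03,0,0,0.0055,0,0.03,0,0,0.0055,0]}}

```text
time: 6.0
position: [0.6253, 0.0515, 0.2002]
tool_rot: [0.706, 0.708, -0.0, -0.0]
ft_force: [0.9, 0.8, -2.3]
grip_width: 0.0497
```

Call:
{"method": "servo_tool", "body": {"steps": [0.03,0,0,0.0005,0,0.03,0,0,0.001,0,0.03,0,0,0.001,0]}}

```text
time: 6.38
position: [0.6253, 0.0515, 0.2]
tool_rot: [0.706, 0.708, 0.0, 0.0]
ft_force: [-1.8, 0.6, 4.4]
grip_width: 0.0496
```

Call:
{"method": "servo_tool", "body": {"steps": [0.087,0,0,0.001,0,0.087,0,0,0.001,0,0.087,0,0,0.001,0,0.087,0,0,0.001,0,0.087,0,0,-0.02,0,0.087,0,0,-0.05,0,0.087,0.03,0,-0.06,0,0.02,0.065,0,-0.06,0,0,0.085,0,-0.06,0,0,0.1,0,-0.06,0,0,0.1,0,-0.06,0]}}

```text
time: 7.75
position: [0.6249, 0.1522, 0.2589]
tool_rot: [0.706, 0.708, -0.0, -0.0]
ft_force: [-0.5, -0.4, 0.1]
grip_width: 0.0546
```

```bash
python3 - <<'E'
from h import *; from rig import *
import cv2
pose(get_obs())
a=camera("scene")["pixels"];cv2.imwrite("pics/a4.png",a)
a=camera("top")["pixels"];cv2.imwrite("pics/a5.png",cv2.resize(a[180:280,238:438],None,fx=4,fy=4,interpolation=cv2.INTER_CUBIC))
E
```

```text
t 7.75 pos [0.6249 0.1522 0.2589] yaw_y 0.0035 z [-5.e-04 -2.e-04 -1.e+00] f [-0.47 -0.4   0.13] w 0.0546
```

View pics/a4.png

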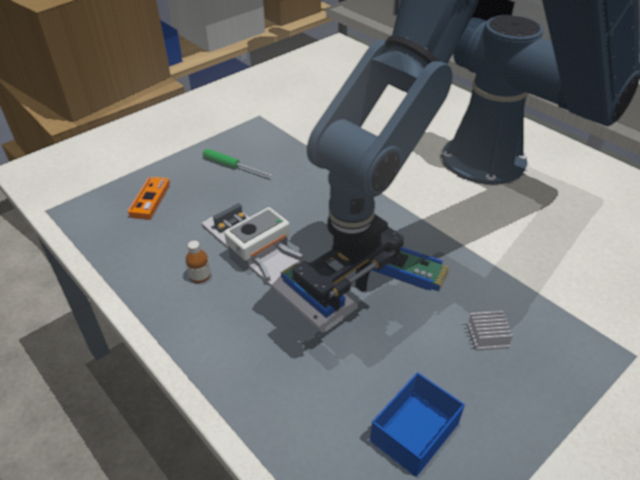

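View pics/a5.png

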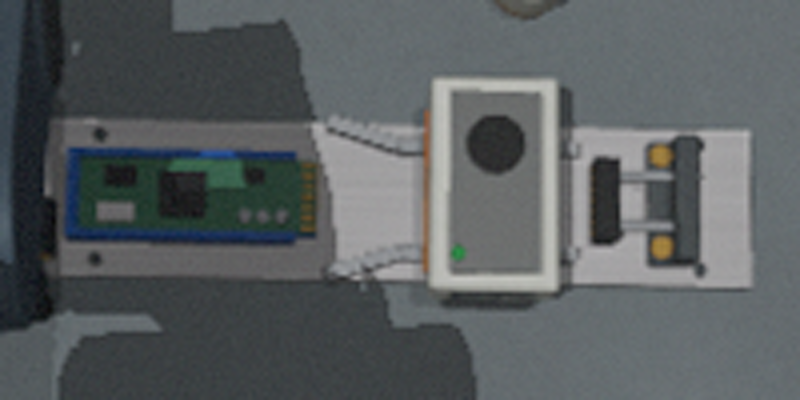

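The carrier lies flat and straight on the bare end. In the crop the rear edge is at x=67 and the brass at x=317, just before the flare at about 330. The fingers are behind it. Now I close them and lower behind its rear face.

Call:
{"method": "servo_tool", "body": {"steps": [0,0,0,0,0,0,0,0,0,0,0,0,0,0.015,0,0,0,0,0.03,0,0,0,0,0.045,0,0,0,0,0.053,0,0,0,0,0.056,0,0,0,0,0.056,0,0,0,0,0.056,0]}}

```text
time: 8.98
position: [0.6253, 0.1515, 0.2038]
tool_rot: [0.706, 0.708, 0.0, 0.0]
ft_force: [0.2, 0.5, -0.1]
grip_width: 0.0001
```

```bash
python3 - <<'E'
from h import *; from rig import *
import cv2
pose(get_obs())
a=camera("scene")["pixels"];cv2.imwrite("pics/a6.png",cv2.resize(a[190:340,210:410],None,fx=4,fy=4,interpolation=cv2.INTER_CUBIC))
for u in(588,592,596):print(bp("top",238+u/4,180+200/4,.036))
print(bp("top",238+68/4,180+195/4,.032), bp("top",238+317/4,180+200/4,.032))
E
```

```text
t 8.97 pos [0.6253 0.1515 0.2038] yaw_y 0.0020 z [ 1.1e-03  1.0e-04 -1.0e+00] f [ 0.2   0.52 -0.08] w 0.0001
[ 0.62411793 -0.16798668  0.036     ]
[ 0.62415601 -0.17020552  0.036     ]
[ 0.6241941  -0.17242437  0.036     ]
[0.62278398 0.12094318 0.032     ] [ 0.62232652 -0.01769665  0.032     ]
```

View pics/a6.png

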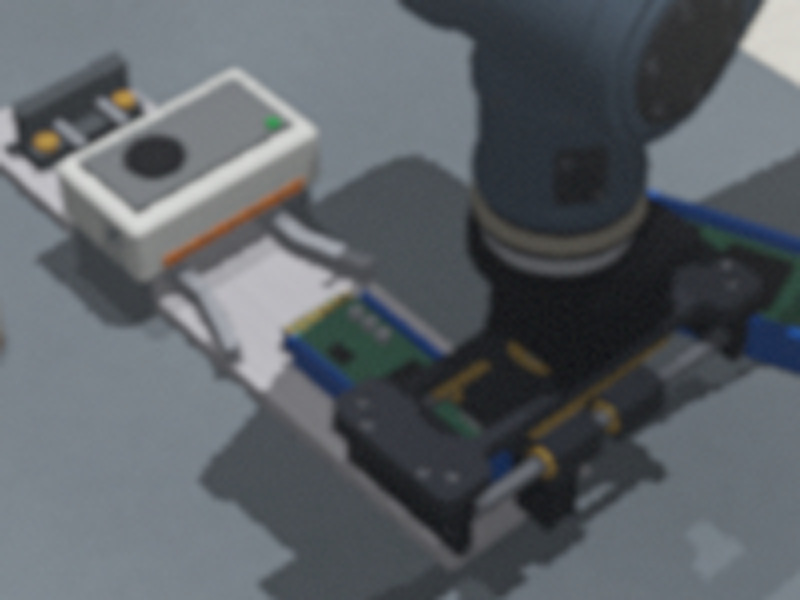

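The block's face looks to be near y ≈ -0.170, so it should touch after about 172 mm of tool travel. First I push gently into the flare.

Call:
{"method": "servo_tool", "body": {"steps": [0,-0.01,0,0,0,0,-0.016,0,0,0,0,-0.022,0,0,0,0,-0.028,0,0,0,0,-0.034,0,0,0,0,-0.04,0,0,0,0,-0.046,0,0,0,0,-0.052,0,0,0,0,-0.058,0,0,0,0,-0.064,0,0,0,0,-0.07,0,0,0]}}

```text
time: 10.4
position: [0.6252, 0.0811, 0.2033]
tool_rot: [0.706, 0.708, -0.0, -0.0]
ft_force: [1.0, 2.4, 2.2]
grip_width: 0.0002
```

```bash
python3 - <<'E'
from h import *; from rig import *
import cv2
pose(get_obs())
a=camera("top")["pixels"];cv2.imwrite("pics/a7.png",cv2.resize(a[180:280,238:438],None,fx=4,fy=4,interpolation=cv2.INTER_CUBIC))
E
```

```text
t 10.40 pos [0.6252 0.0811 0.2033] yaw_y 0.0020 z [-0.  0. -1.] f [0.99 2.4  2.19] w 0.0002
```

View pics/a7.png

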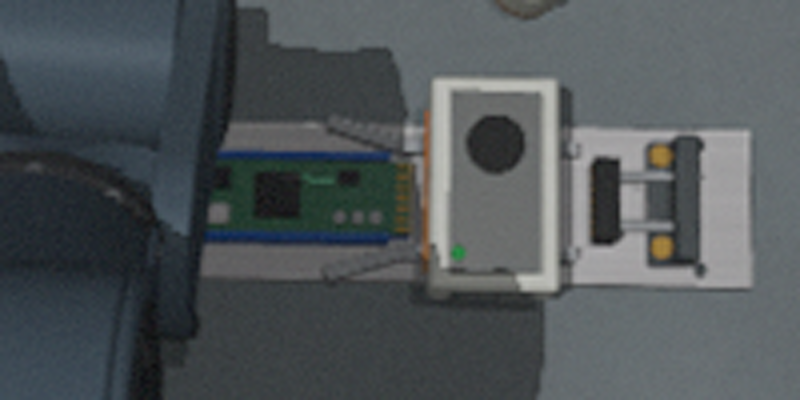

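The carrier is straight and entering the guides, with the brass at crop x≈411 and the block at about 591, so roughly 100 mm to go. The push force is about 2.4 N. I continue.

Call:
{"method": "servo_tool", "body": {"steps": [0,-0.006,0,0,0,0,-0.013,0,0,0,0,-0.02,0,0,0,0,-0.027,0,0,0,0,-0.034,0,0,0,0,-0.041,0,0,0,0,-0.048,0,0,0,0,-0.055,0,0,0,0,-0.062,0,0,0,0,-0.069,0,0,0,0,-0.075,0,0,0,0,-0.08,0,0,0]}}

```text
time: 11.95
position: [0.6254, 0.001, 0.2032]
tool_rot: [0.706, 0.708, -0.0, -0.0]
ft_force: [-0.5, 1.2, -0.4]
grip_width: 0.0002
```

```bash
python3 - <<'E'
from h import *; from rig import *
import cv2
pose(get_obs())
a=camera("top")["pixels"];cv2.imwrite("pics/a8.png",cv2.resize(a[180:280,238:438],None,fx=4,fy=4,interpolation=cv2.INTER_CUBIC))
pose(get_obs())
E
```

```text
t 11.95 pos [0.6254 0.001  0.2032] yaw_y 0.0018 z [-1.e-04  0.e+00 -1.e+00] f [-0.53  1.25 -0.38] w 0.0002
t 12.00 pos [6.254e-01 5.000e-04 2.032e-01] yaw_y 0.0017 z [ 0.e+00 -5.e-04 -1.e+00] f [ 0.9  -0.47 -0.13] w 0.0004
```

View pics/a8.png

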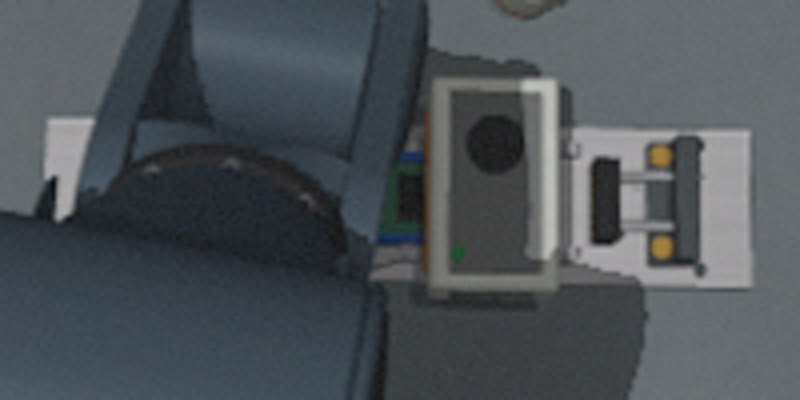

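Call:
{"method": "servo_tool", "body": {"steps": [0,-0.002,0,0,0,0,-0.004,0,0,0,0,-0.006,0,0,0,0,-0.008,0,0,0,0,-0.01,0,0,0,0,-0.012,0,0,0,0,-0.014,0,0,0,0,-0.015,0,0,0]}}

```text
time: 13.0
position: [0.6254, -0.0137, 0.2032]
tool_rot: [0.706, 0.708, -0.0, 0.0]
ft_force: [0.5, 0.9, -0.0]
grip_width: 0.0001
```

Call:
{"method": "servo_tool", "body": {"steps": [0,-0.0005,0,0,0,0,-0.001,0,0,0,0,-0.0015,0,0,0,0,-0.002,0,0,0]}}

```text
time: 13.5
position: [0.6254, -0.0155, 0.2032]
tool_rot: [0.706, 0.708, -0.0, -0.0]
ft_force: [-1.1, 0.3, -0.9]
grip_width: 0.0005
```

```bash
python3 - <<'E'
from h import *; from rig import *
import cv2
a=camera("top")["pixels"];cv2.imwrite("pics/a9.png",cv2.resize(a[200:260,370:430],None,fx=9,fy=9,interpolation=cv2.INTER_CUBIC))
F=[]
for i in range(4): camera("top"); o=get_obs();F.append(o["ft_force"])
pose(o);print(np.round(F,2))
E
```

```text
t 13.75 pos [ 0.6254 -0.0156  0.2033] yaw_y 0.0021 z [ 0.e+00 -1.e-04 -1.e+00] f [-0.17  0.81 -0.99] w 0.0001
[[-0.13  0.37 -0.78]
 [ 0.31  1.21 -0.71]
 [ 1.01 -0.03  0.21]
 [-0.17  0.81 -0.99]]
```

View pics/a9.png

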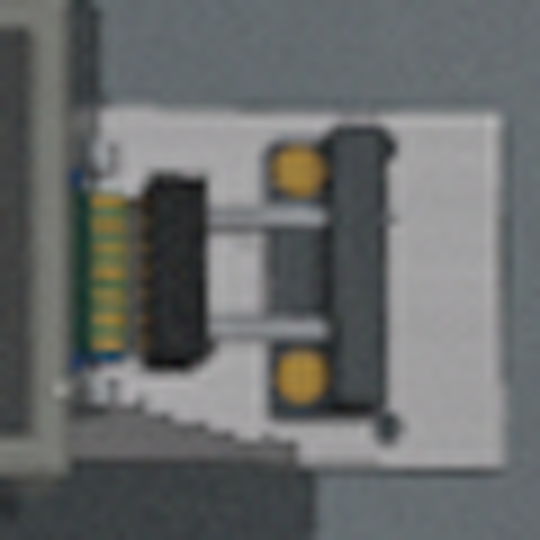

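The brass edge (crop x≈126) is 4–5 mm short of the block (x≈145). I creep forward.

Call:
{"method": "servo_tool", "body": {"steps": [0,-0.0005,0,0,0,0,-0.001,0,0,0,0,-0.0015,0,0,0,0,-0.002,0,0,0,0,-0.0025,0,0,0,0,-0.003,0,0,0,0,-0.003,0,0,0]}}

```text
time: 14.62
position: [0.6254, -0.0186, 0.2033]
tool_rot: [0.706, 0.708, 0.0, 0.0]
ft_force: [0.5, 1.1, 0.2]
grip_width: 0.0008
```

Call:
{"method": "servo_tool", "body": {"steps": [0,-0.0003,0,0,0,0,-0.0006,0,0,0,0,-0.0008,0,0,0,0,-0.001,0,0,0]}}

```text
time: 15.12
position: [0.6254, -0.0195, 0.2033]
tool_rot: [0.706, 0.708, 0.0, -0.0]
ft_force: [0.3, 1.6, -0.1]
grip_width: 0.0001
```

Call:
{"method": "servo_tool", "body": {"steps": [0,-0.0003,0,0,0,0,-0.0006,0,0,0,0,-0.0008,0,0,0,0,-0.001,0,0,0]}}

```text
time: 15.62
position: [0.6254, -0.0203, 0.2033]
tool_rot: [0.706, 0.708, 0.0, -0.0]
ft_force: [-0.0, 3.9, 0.1]
grip_width: 0.0004
```

Call:
{"method": "servo_tool", "body": {"steps": [0,-0.0003,0,0,0,0,-0.0006,0,0,0,0,-0.0008,0,0,0,0,-0.001,0,0,0,0,-0.001,0,0,0]}}

```text
time: 16.25
position: [0.6254, -0.0209, 0.2033]
tool_rot: [0.707, 0.708, 0.0, -0.0]
ft_force: [0.6, 5.6, 0.3]
grip_width: 0.0005
```

```bash
python3 - <<'E'
from h import *; from rig import *
F=[]
for i in range(6): camera("top"); o=get_obs();F.append(o["ft_force"])
pose(o);print(np.round(F,2)[:,1],np.mean(F,0))
E
```

```text
t 16.55 pos [ 0.6254 -0.0209  0.2033] yaw_y 0.0017 z [-1.0e-04  1.1e-03 -1.0e+00] f [-0.07  5.38  0.21] w 0.0004
[6.3  5.13 5.44 6.55 5.81 5.38] [0.14721173 5.76708235 1.00421079]
```

Call:
{"method": "servo_tool", "body": {"steps": [0,-0.0004,0,0,0,0,-0.0008,0,0,0,0,-0.0012,0,0,0,0,-0.0016,0,0,0,0,-0.002,0,0,0,0,-0.002,0,0,0]}}

```text
time: 17.3
position: [0.6253, -0.022, 0.2033]
tool_rot: [0.707, 0.708, 0.001, -0.001]
ft_force: [0.6, 9.2, 2.0]
grip_width: 0.0003
```

```bash
python3 - <<'E'
from h import *; from rig import *
F=[]
for i in range(4): camera("top"); o=get_obs();F.append(o["ft_force"])
pose(o);print(np.round(F,2)[:,1],np.mean(F,0))
E
```

```text
t 17.50 pos [ 0.6253 -0.022   0.2033] yaw_y 0.0012 z [-2.0e-04  2.8e-03 -1.0e+00] f [0.39 8.84 1.22] w 0.0003
[8.01 7.93 9.75 8.84] [0.57869711 8.63306816 1.19002611]
```

Call:
{"method": "servo_tool", "body": {"steps": [0,-0.0005,0,0,0,0,-0.001,0,0,0,0,-0.0015,0,0,0,0,-0.002,0,0,0,0,-0.0025,0,0,0,0,-0.0025,0,0,0]}}

```text
time: 18.25
position: [0.6252, -0.0233, 0.2033]
tool_rot: [0.707, 0.707, 0.002, -0.002]
ft_force: [2.1, 13.7, 1.8]
grip_width: 0.0007
```

```bash
python3 - <<'E'
from h import *; from rig import *
F=[]
for i in range(4): camera("top"); o=get_obs();F.append(o["ft_force"])
pose(o);print(np.round(F,2)[:,1],np.mean(F,0))
E
```

```text
t 18.45 pos [ 0.6252 -0.0233  0.2033] yaw_y 0.0005 z [-6.e-04  5.e-03 -1.e+00] f [ 1.92 13.67  1.42] w 0.0002
[13.49 13.64 13.95 13.67] [ 1.47290221 13.68867027  1.63049633]
```

The wrist reads 13.7 N. Less about 1–2 N of friction, the contact force is about 12 N. I add a little and hold for a second.

Call:
{"method": "servo_tool", "body": {"steps": [0,-0.0002,0,0,0,0,-0.0004,0,0,0,0,-0.0004,0,0,0,0,-0.0004,0,0,0,0,-0.0004,0,0,0,0,-0.0004,0,0,0,0,-0.0004,0,0,0,0,-0.0004,0,0,0,0,-0.0004,0,0,0]}}

```text
time: 19.58
position: [0.6252, -0.0235, 0.2033]
tool_rot: [0.707, 0.707, 0.002, -0.002]
ft_force: [0.4, 13.9, 1.5]
grip_width: 0.0004
```

```bash
python3 - <<'E'
from h import *; from rig import *
import cv2
F=[]
for i in range(4): a=camera("top")["pixels"]; o=get_obs();F.append(o["ft_force"])
cv2.imwrite("pics/b1.png",cv2.resize(a[200:260,370:430],None,fx=9,fy=9,interpolation=cv2.INTER_CUBIC))
pose(o);print(np.round(F,2)[:,1],np.mean(F,0))
E
```

```text
t 19.77 pos [ 0.6252 -0.0235  0.2033] yaw_y 0.0005 z [-6.0e-04  5.4e-03 -1.0e+00] f [ 1.59 14.48  0.92] w 0.0006
[14.64 13.83 13.83 14.48] [ 1.62250393 14.19281445  2.10054405]
```

View pics/b1.png

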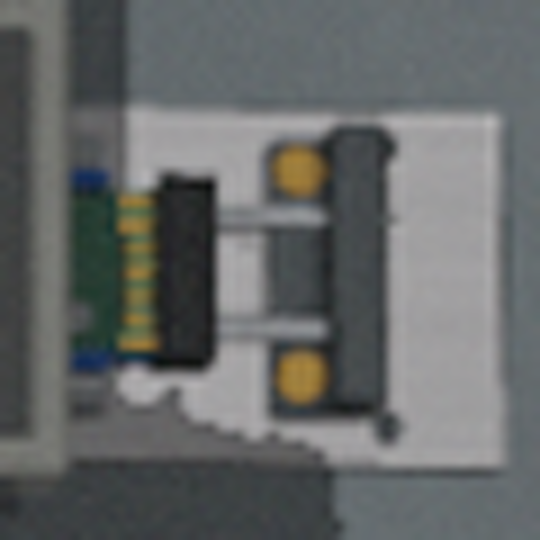

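The brass edge (crop x≈158) is against the block, which has moved back about 10 px at 9x, or about 2.5 mm. That is about 12 N and agrees with the wrist reading. Now I back off slowly so the carrier follows the spring without being thrown.

Call:
{"method": "servo_tool", "body": {"steps": [0,0.0004,0,0,0,0,0.0008,0,0,0,0,0.0012,0,0,0,0,0.0016,0,0,0,0,0.002,0,0,0,0,0.0024,0,0,0,0,0.0028,0,0,0,0,0.0032,0,0,0,0,0.0036,0,0,0,0,0.004,0,0,0,0,0.0044,0,0,0,0,0.0048,0,0,0]}}

```text
time: 21.28
position: [0.6254, -0.0212, 0.2033]
tool_rot: [0.706, 0.708, 0.0, -0.0]
ft_force: [-0.7, 4.3, 1.5]
grip_width: 0.0003
```

Call:
{"method": "servo_tool", "body": {"steps": [0,0.0004,0,0,0,0,0.0008,0,0,0,0,0.0012,0,0,0,0,0.0016,0,0,0,0,0.002,0,0,0,0,0.0025,0,0,0,0,0.003,0,0,0,0,0.004,0,0,0,0,0.006,0,0,0,0,0.01,0,0,0,0,0.02,0,0,0,0,0.03,0,0,0]}}

```text
time: 22.78
position: [0.6253, 0.0092, 0.2033]
tool_rot: [0.706, 0.708, -0.0, -0.0]
ft_force: [0.8, -0.1, 0.1]
grip_width: 0.0009
```

```bash
python3 - <<'E'
from h import *; from rig import *
import cv2
c=camera("top")["pixels"];pose(get_obs())
cv2.imwrite("pics/b2.png",cv2.resize(c[200:260,370:430],None,fx=9,fy=9,interpolation=cv2.INTER_CUBIC))
E
```

```text
t 22.82 pos [0.6251 0.0105 0.2032] yaw_y 0.0031 z [-5.e-04  8.e-04 -1.e+00] f [ 0.64  0.54 -0.45] w 0.0001
```

View pics/b2.png

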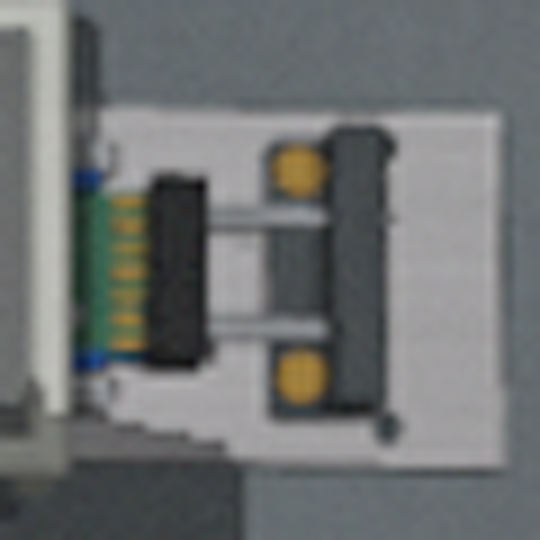

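The brass edge still meets the block in the picture. I check whether the block is still slightly compressed compared with its free position.

```bash
python3 - <<'E'
from h import *; from rig import *
import cv2
t0=cv2.cvtColor(cv2.imread("pics/top0.png"),6).astype(float)
def edge(g):
    # back (right) edge of block between rods, sub-pixel: mid crossing
    r=g[221:239,389:400]; r=np.r_[r[4:10]] ; p=r.mean(0); 
    s=np.gradient(p); i=np.argmax(s); w=s[max(0,i-2):i+3]; return 389+(np.arange(max(0,i-2),max(0,i-2)+len(w))*w).sum()/w.sum(), p.round(0)
print(edge(t0))
for k in range(3): print(edge(cv2.cvtColor(camera("top")["pixels"],6).astype(float)))
for f in("a9","b1","b2"):
    g=cv2.imread(f"pics/{f}.png"); g=cv2.resize(g,(60,60),interpolation=cv2.INTER_AREA); G=np.zeros((480,640)); G[200:260,370:430]=cv2.cvtColor(g,6); print(f,edge(G))
pose(get_obs())
E
```

```text
(np.float64(392.519864750634), array([ 41.,  39.,  37.,  48., 121., 141., 139., 135., 136., 129.,  92.]))
(np.float64(392.59969788519635), array([ 45.,  44.,  39.,  42., 135., 157., 152., 151., 150., 144., 103.]))
(np.float64(392.6062215477997), array([ 44.,  43.,  40.,  42., 134., 156., 153., 150., 150., 145., 103.]))
(np.float64(392.6015325670498), array([ 42.,  46.,  39.,  42., 136., 157., 153., 150., 151., 144., 103.]))
a9 (np.float64(392.51752423564506), array([ 42.,  42.,  38.,  55., 131., 156., 153., 150., 150., 143., 104.]))
b1 (np.float64(393.56768885564696), array([ 41.,  42.,  40.,  38.,  48., 130., 155., 151., 150., 142., 104.]))
b2 (np.float64(392.6143292682927), array([ 43.,  45.,  40.,  48., 130., 156., 153., 151., 150., 142., 104.]))
t 22.98 pos [0.6253 0.009  0.2033] yaw_y 0.0031 z [ 0.e+00 -1.e-04 -1.e+00] f [-0.07  0.8  -0.36] w 0.0004
```

The block's edge is at 392.61 px. It was 392.52 px free and 393.57 px pressed, so the carrier is still held on with about 1 N and is steady. I lift the arm clear and do a last check.

Call:
{"method": "servo_tool", "body": {"steps": [0,0.02,0,0,0,0,0.05,0,-0.02,0,0,0.08,0,-0.06,0,0,0.12,0,-0.1,0,0,0.16,0,-0.12,0,0,0.16,0,-0.12,0]}}

```text
time: 23.72
position: [0.6248, 0.1723, 0.3257]
tool_rot: [0.705, 0.709, 0.002, 0.001]
ft_force: [0.3, -0.2, -0.2]
grip_width: 0.0005
```

```bash
python3 - <<'E'
from h import *; from rig import *
import cv2
c=camera("top")["pixels"];pose(get_obs())
g=cv2.cvtColor(c,6).astype(float); s=np.gradient(g[225:231,389:400].mean(0));i=s.argmax();w=s[i-2:i+3];print(389+(np.arange(i-2,i+3)*w).sum()/w.sum())
s=camera("scene")["pixels"]
cv2.imwrite("pics/b3.png",np.vstack([cv2.resize(c[180:280,238:438],(800,400)),]));cv2.imwrite("pics/b4.png",s)
E
```

```text
t 23.77 pos [0.6245 0.1706 0.3242] yaw_y 0.0053 z [ 1.8e-03  1.0e-04 -1.0e+00] f [-0.77 -0.58 -0.29] w 0.0004
392.61526599845797
```

View pics/b3.png

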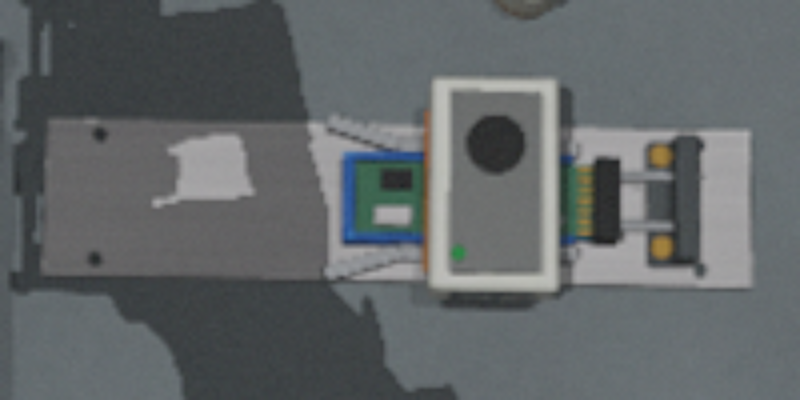

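View pics/b4.png

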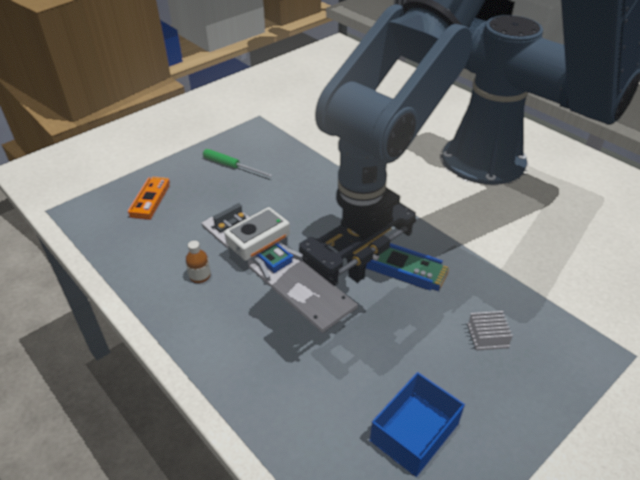

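The carrier lies straight in the guides under the head, with its rear at crop (345,197) and its brass against the block at (595,200). The bottle, bin, sink, driver and both look-alikes are where they were. I hand the job in.

```bash
python3 -c "from rig import *; print(hand_in())"
```

```text
the job is handed in; nothing more can be done
None
```

I laid the small blue carrier on the bare end of the bed, let it go and pushed it under the head onto the contact block. I handed the job in at about 24 s.

- **Pressing:** I pressed for over a second with 13.7–14.2 N at the wrist, then backed off slowly. The picture showed the block compressed about 2.4 mm, so the contact force was about 12 N, slightly under the 13 N aimed for and within the 9–20 N limits.
- **Last checks:** The carrier lies straight in the guides with its brass edge on the block. The block is still about 0.2 mm (about 1 N) compressed and its position was steady. That offset is only about 0.1 pixel, so the remaining force is an estimate from the image, not a direct measurement.
- **Surroundings:** The other things on the bench look unmoved, and no sign of a touch on the head appeared in the force readings. No check failed or disagreed.

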